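# Gauge the clay spigot with spring calipers

### The arm

A 6-joint arm with a two-finger parallel gripper is mounted at the origin on the work surface. World frame = base frame: x ahead of the robot, y to its left, z up, the work surface at z = 0. Lengths are in m, angles in rad, forces in N, time in s.
With the tool pointing down it reaches from about 0.3 to 0.875 m from the base axis. Payload 6.4 kg.
Tool frame: the origin (TCP) lies at the very end of the fingers, on their centre line; the grasp point (between the pads) lies 19 mm behind it; z points along the fingers, y is the line along which they close (so a half turn about z gives the same grasp; the last joint's range is limited). The gripper opens to 85 mm and grips with 20 to 120 N. Pads are 22 mm wide; open, the fingers measure 114 mm over their backs; the gripper's body (76 mm by 85 mm) begins 54 mm behind the grasp point. The pads swing forward as they close: fully open they stand 13 mm farther back than shut.
Start: joints at [-1.32, 0.181, 1.607, -0, 1.354, -0.206], TCP at [0.254, -0.516, 0.231] pointing down, gripper open.
Joint ranges: [-2.99, 2.99], [-0.89, 2.07], [0.3, 2.58], [-1.14, 4.28], [0, 2.63], [-3.12, 3.12]. Speed limits (rad/s): [2.57, 2.57, 3.01, 3.14, 3.14, 3.14].

### API

Orientations are given as a unit quaternion [w, x, y, z].
In Python, from bench import ctrl gives the robot as it stands.
- The arm moves only by the tool jog_arm, never from a script. Its argument "series" is a list that holds one entry, the list of rows, each a list of 7 numbers: the shift along the tool's x, y, z in mm, then the turn, a rotation vector about the tool's x, y, z in rad, then the finger opening in mm, from 0 to 85.4. In form: [[[tx, ty, tz, rx, ry, rz, gripper], ...]]. A call has exactly 10 rows; each row shifts and turns the commanded pose from where the row before left it, along the tool's axes as they then stand; what a row does not reach is not made up. A row lasts 1/10 s, in which the tool goes at most 50 mm and 8.59 degrees, less where a joint would pass 70% of its speed; a pose out of reach is approached as far as the arm can. A call with a gripper value outside its range is refused whole. The fingers move at their own pace and stop on an object; the grip force is fixed at half the most. Time passes only in rows, so rows that do not move let the fingers close, or fill a call up. It gives the time, the measured TCP pose, the force, the opening and the grip force at its end, in the units of the state.
- ctrl.get_obs(): the state, without advancing time (a new reading comes with each control period).
- ctrl.camera(name): name is "scene" or "top" or "wrist"; returns a dict with "frame" (480x640x3 uint8, blue, green, red), "z_map" (480x640 float32, m along the optical axis (not along the pixel's ray), 0 where there is no reading), "fx", "fy", "cx", "cy" (pixels), "xyz" and "rotation" of the camera in the world. Camera axes: x right, y down, z forward; pixel columns grow to the right and rows downward; lengths in m; the calibration is good to about 2 mm. A picture is of the moment at which its call begins.
- ctrl.hand_in(): hands the job in; it is judged then, once.
The state is a dict: "time_s": time; "q": joint angles; "dq": joint speeds; "joint_efforts": joint torques, N m; "eef_pos": TCP position; "eef_rot": TCP orientation; "wrist_force": force on the tool from outside, world axes, zero at the start; "torque": the same for the moment, N m; "opening": opening from 0.0 (shut) to 1.0 (fully open); "grasp_force": force on a finger pad.
Only numpy, scipy, OpenCV 4.12 (cv2) and the standard library are available. Lean on these libraries where they do the work, as an engineer would, in place of code of your own. Each camera call takes 0.05 s, during which the arm holds its last target. There are 200 camera calls.

### The job

Check the round spigot standing on the small clay stump: take the sprung tweezer calipers off their wooden rest, squeeze them until the pointer stands on the long set line of the brass arc (32 mm between the tips), and offer them up level with one tip on either side of the spigot, about halfway up it, the spigot centred between the two tips. The clay is still soft, so do not touch it or the board and wheel it stands on; leave the other tools where they lie. Keep the calipers still with the gap on the line for three seconds and finish like that, still squeezing and holding them there in the air.

Things in the scene. Friction and masses are not known exactly. Their poses are not given: they have to be found in the camera images.
- calipers: spring calipers, like 200 mm long steel tweezers lying flat, about 0.1 kg: a U bow of spring strip at one end, two legs 12 mm high and a brass arc (top 15 mm above the underside) across the legs 60 mm from the bow. Origin: at the bow, where both legs are hinged, on the underside. x runs midway between the legs from the bow to the tips, z up (hinge axis)
- grip_mid (a point): point midway between the two flat knurled finger plates, the place to pinch: 115 mm along x from the bow, 6 mm above the underside. Each plate is 40 mm long, 12 mm high; one finger goes outside each. Width over the plates: 61 mm sprung open, 44 mm (plates parallel) at the set line; the tip gap changes 1.6 times as much as this width
- leg_a (a joint): turn of one leg, rad: 0 sprung open, 0.076 with the pointer on the set line, 0.146 at the closed stop (tips 6 mm apart). Tip gap = 60 mm - 370 mm x value. The other leg turns equally the other way. The spring pushes on each plate with 0 N when open, about 13 N at the set line, about 25 N at the stop
- tip_a (a point): inner face of the tip of one leg (+y side), 185 mm from the bow, 6 mm above the calipers' underside
- tip_b (a point): inner face of the tip of the other leg (-y side), 185 mm from the bow, 6 mm above the underside; the distance from tip_a is the gap
- rest: wooden rest, base 150 x 110 x 6 mm with two cross bars 12 mm wide rising to 30 mm above the bench, at x -81 and +41 mm. Origin: centre of its underside. The calipers lie flat across the bars, tips to about +x (yaw within 0.06 rad), the middle of the finger plates within 10 mm of the rest's centre, so that both fingers go down between the bars. Fixed to the bench
- wheel: iron foot of a banding wheel (turntable), 170 mm across, 42 mm high, fixed to the bench. Origin: on the wheel's axis at bench height. The small stump is on the robot's side of the axis (work's x axis within 0.6 rad of the world's x), the planter beyond it
- work: the clay piece with the board and the green wheel head (224 mm across, top at 60 mm) it stands on; turns stiffly about the wheel's axis. Origin: on the axis, 42 mm above the bench. Board 190 x 141 mm, top at 72 mm. Soft dark clay: open planter 108 mm across, centred at x +42 mm, top 134 mm above the bench; small solid stump 66 mm across, centred at x -55 mm, top at 117 mm, spigot in its middle
- spigot_mid (a point): point on the axis of the spigot at half its height: the spigot is a plain round upright clay peg, 20 mm in diameter and 40 mm high; its top is 20 mm above this point, the flat top of the small stump 20 mm below; it is 137 mm above the bench
- loop_tool: bystander: clay loop tool with a square dark wooden handle, 175 mm long, lying on the bench. Origin near its middle
- water_bowl: bystander: white ceramic water bowl, 110 mm across, 45 mm high. Origin: underside centre
- wood_knife: bystander: pale wooden modelling knife, about 210 mm long, lying on the bench. Origin near its middle
Things that resemble listed ones, but are neither listed nor needed, are in the scene too. Of the things that look like the calipers, the middle-sized one is meant.

How it is judged:
By the outcome, as a careful person would: the job done as asked, in the order asked, and still so for the second after the job is handed in, while the arm keeps its last pose, push and grip.
It also fails if it takes over 54 s, if anything falls off the work surface, if the arm or the gripper's body presses on something with over 40 N, if the wrist force passes 120 N, or if a joint passes its speed limit or range.

## Working session

There is one attempt and no reset: what is moved stays moved. The work goes in short steps, Python scripts to look and compute and a tool call to move; the robot and the scene stay as the last step left them, time stands still between calls to the robot, and variables do not carry over. Pictures are saved under pics/ and viewed, at most 10 in all, crops included, and the job is handed in when it is done.

Besides the shell and the picture viewer there is one more tool, called after ">>>" by a JSON object that holds its "fn" and its "kwargs", one argument or row to a line. jog_arm: Moves the arm, as the interface text tells. Its arguments: {"type":"object","properties":{"series":{"type":"array"}},"required":["series"]}

```bash
ls; mkdir -p pics
cat > h.py <<'E'
import numpy as np, cv2, pickle
from bench import ctrl
from scipy.spatial.transform import Rotation as R
def snap(n,tag):
    c=ctrl.camera(n); pickle.dump(c,open(f'pics/{tag}.pkl','wb')); cv2.imwrite(f'pics/{tag}.png',c['frame']); return c
def load(tag): return pickle.load(open(f'pics/{tag}.pkl','rb'))
def rot(c):
    r=np.array(c['rotation'],float)
    return r if r.shape==(3,3) else R.from_quat(np.roll(r,-1)).as_matrix()
def ray(c,u,v): return rot(c)@np.array([(u-c['cx'])/c['fx'],(v-c['cy'])/c['fy'],1.])
def onz(c,u,v,z):
    d=ray(c,u,v); o=np.array(c['xyz']); return o+d*(z-o[2])/d[2]
def dep(c,u,v): return np.array(c['xyz'])+ray(c,u,v)*c['z_map'][int(v),int(u)]
def cloud(c):
    v,u=np.mgrid[:480,:640]; d=np.stack([(u-c['cx'])/c['fx'],(v-c['cy'])/c['fy'],np.ones(u.shape)],-1)
    return (d*c['z_map'][...,None])@rot(c).T+np.array(c['xyz'])
def tri(c1,p1,c2,p2):
    a,b=ray(c1,*p1),ray(c2,*p2); A=np.c_[a,-b]; o1,o2=np.array(c1['xyz']),np.array(c2['xyz'])
    s=np.linalg.lstsq(A,o2-o1,rcond=None)[0]; x,y=o1+a*s[0],o2+b*s[1]; return (x+y)/2,np.linalg.norm(x-y)
E
python3 - <<'E'
from h import *
for n in('scene','top'):
    c=snap(n,n+'0'); print(n,c['xyz'],np.round(rot(c),3).tolist(),c['fx'],c['cx'])
o=ctrl.get_obs(); print(o)
E
```

```text
pics
scene [1.25466345 0.08905096 0.64203416] [[-0.083, 0.62, -0.78], [0.996, 0.038, -0.076], [-0.018, -0.783, -0.621]] 509.201351218156 320.70949748525305
top [0.48390556 0.02435318 0.90922388] [[-0.007, -0.995, 0.102], [-1.0, 0.006, -0.007], [0.006, -0.102, -0.995]] 472.6844831150223 321.16354259258145
{'time_s': 0.1, 'q': array([-1.32030198e+00,  1.81499089e-01,  1.60788605e+00, -1.55180316e-06,
        1.35381302e+00, -2.06293356e-01]), 'dq': array([-0.00132761, -0.00113089, -0.00223109, -0.00100311, -0.00162443,
        0.00072179]), 'joint_efforts': array([ 5.06421929e-04, -4.45871937e+01, -3.52238488e+01, -2.09472914e-04,
        4.17655567e-03, -1.49350143e-05]), 'eef_pos': array([ 0.25350787, -0.51555137,  0.23046667]), 'eef_rot': array([-8.02538754e-04,  9.74030953e-01,  2.26413468e-01, -1.84971516e-05]), 'wrist_force': array([ 0.1195331 , -0.77900431,  0.02572886]), 'torque': array([-0.02010627, -0.00489594,  0.00244619]), 'grasp_force': 0.0, 'opening': 1.0027352786251322}
```

View pics/top0.png

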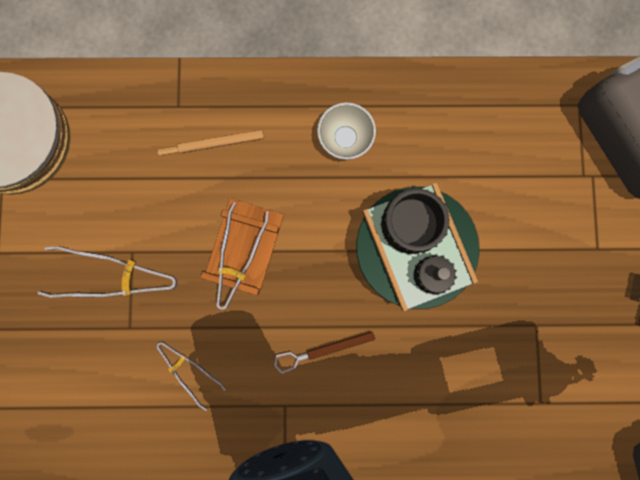

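View pics/scene0.png

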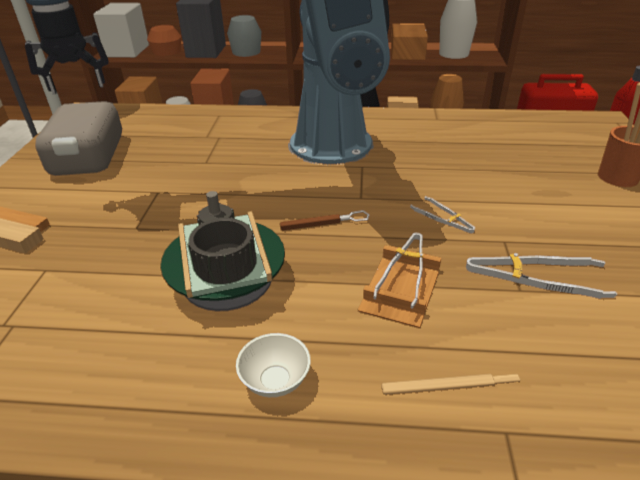

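Run:
```python
from h import *
t=load('top0'); s=load('scene0')
a=cv2.resize(t['frame'][190:320,190:310],None,fx=4,fy=4,interpolation=cv2.INTER_CUBIC)
a=cv2.resize(a,(400,433))
b=cv2.resize(s['frame'][225:325,350:460],None,fx=3.6,fy=4.33,interpolation=cv2.INTER_CUBIC)
cv2.imwrite('pics/crop1.png',np.hstack([a,b]))
# clay: dark pixels w/ depth
for n,c in(('top',t),('scene',s)):
    P=cloud(c)
    m=(P[...,0]>.25)&(P[...,0]<.75)&(P[...,1]>-.4)&(P[...,1]<.02)
    for lo,hi in((.110,.122),(.128,.140),(.150,.165)):
        k=m&(P[...,2]>lo)&(P[...,2]<hi); q=P[k]
        print(n,lo,len(q), q.mean(0).round(4) if len(q) else '', q.min(0).round(3) if len(q) else '', q.max(0).round(3) if len(q) else '')
    # calipers: grey pixels near rest
    hsv=cv2.cvtColor(c['frame'],cv2.COLOR_BGR2HSV)
    g=(hsv[...,1]<70)&(P[...,2]>.025)&(P[...,2]<.07)&(P[...,1]>.05)&(P[...,1]<.32)&(P[...,0]>.28)&(P[...,0]<.6)
    q=P[g]; print(n,'cal',len(q),q.mean(0),q.min(0),q.max(0),np.percentile(q[:,2],[5,50,95]))
```

```text
top 0.11 1185 [ 0.5248 -0.1684  0.1158] [ 0.473 -0.209  0.11 ] [ 0.642 -0.086  0.122]
top 0.128 1116 [ 0.5956 -0.142   0.1333] [ 0.498 -0.194  0.128] [ 0.652 -0.087  0.139]
top 0.15 129 [ 0.5068 -0.1753  0.1563] [ 0.497 -0.186  0.15 ] [ 0.516 -0.166  0.161]
top cal 409 [0.5240593  0.17890902 0.04103062] [0.44903982 0.12283803 0.02670605] [0.59978203 0.20880178 0.04903968] [0.03500737 0.04154175 0.04473167]
scene 0.11 1045 [ 0.5721 -0.1545  0.1156] [ 0.477 -0.21   0.11 ] [ 0.655 -0.088  0.122]
scene 0.128 869 [ 0.5973 -0.1451  0.1316] [ 0.506 -0.195  0.128] [ 0.654 -0.089  0.14 ]
scene 0.15 75 [ 0.5112 -0.1769  0.1543] [ 0.499 -0.187  0.15 ] [ 0.521 -0.168  0.157]
scene cal 350 [0.52509666 0.17376616 0.03796345] [0.44991695 0.1230252  0.02698573] [0.59864536 0.20635445 0.04877137] [0.03061968 0.03924461 0.0418147 ]
```

View pics/crop1.png

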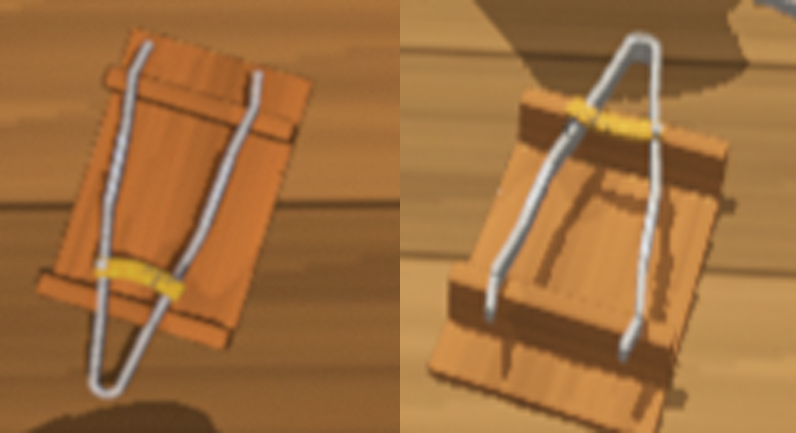

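The top crop shows the calipers lying across the two bars, with the bow at about (221,308) and the tips at (234,203) and (267,212) in the top picture. Three things look like calipers in the top picture: the large one at (110,275), the small one at (190,375), and the one on the rest at (240,255). The one on the rest is the middle size and the only one on a rest, so it is the one meant.

```bash
cat > fit.py <<'E'
from h import *
def calmask(c,P):
    hsv=cv2.cvtColor(c['frame'],cv2.COLOR_BGR2HSV)
    # grey steel inside window, by ray on plane z=.042
    d=(P-np.array(c['xyz'])); 
    Q=np.array(c['xyz'])+d*((.042-c['xyz'][2])/d[...,2])[...,None]
    m=(hsv[...,1]<95)&(hsv[...,2]>80)&(Q[...,0]>.36)&(Q[...,0]<.61)&(Q[...,1]>.11)&(Q[...,1]<.25)
    n,l,st,_=cv2.connectedComponentsWithStats(m.astype(np.uint8),connectivity=8)
    return m,Q,l,st
def rays(c):
    v,u=np.mgrid[:480,:640]; d=np.stack([(u-c['cx'])/c['fx'],(v-c['cy'])/c['fy'],np.ones(u.shape)],-1)
    return d@rot(c).T+np.array(c['xyz'])
E
python3 - <<'E'
from fit import *
for n in('top0','scene0'):
    c=load(n); m,Q,l,st=calmask(c,rays(c))
    print(n,st[1:][st[1:,4]>8].tolist())
    q=Q[m][:,:2]
    # axis: iterate slices across x: mid of extremes
    yaw=-.2
    for _ in range(6):
        e=np.array([np.cos(yaw),np.sin(yaw)]); f=np.array([-e[1],e[0]])
        a=q@e; b=q@f; A=[];B=[];W=[]
        for x in np.arange(a.min()+.02,a.max()-.01,.008):
            k=(a>=x)&(a<x+.008)
            if k.sum()>3 and np.ptp(b[k])>.015: A.append(x+.004);B.append((b[k].min()+b[k].max())/2);W.append(np.ptp(b[k]))
        p=np.polyfit(A,B,1); yaw+=np.arctan(p[0])
    bow=a.min(); grip=e*(bow+.115)+f*np.polyval(p,bow+.115)
    print('yaw',yaw,'len',np.ptp(a),'bow',e*bow+f*np.polyval(p,bow),'grip',grip,'resid',np.std(np.array(B)-np.polyval(p,A)));print(np.round(np.c_[np.array(A)-bow,W],3).tolist())
E
```

```text
top0 [[219, 221, 11, 50, 176], [242, 221, 26, 53, 201], [216, 273, 25, 37, 263]]
yaw -0.2818307031483891 len 0.17784443045235282 bow [0.44756762 0.20306649] grip [0.55803063 0.17108332] resid 0.00027268523509260185
[[0.024, 0.028], [0.032, 0.03], [0.04, 0.033], [0.048, 0.035], [0.056, 0.04], [0.064, 0.04], [0.072, 0.047], [0.08, 0.05], [0.088, 0.054], [0.096, 0.058], [0.104, 0.06], [0.112, 0.062], [0.12, 0.064], [0.128, 0.064], [0.136, 0.066], [0.144, 0.066], [0.152, 0.068], [0.16, 0.07]]
scene0 [[410, 207, 32, 16, 145], [402, 232, 21, 24, 197], [375, 253, 27, 34, 178], [416, 257, 7, 32, 113]]
yaw -0.3499512082170676 len 0.26135889206256585 bow [0.37343882 0.23677066] grip [0.4814686  0.19734268] resid 0.0053368670540875985
[[0.024, 0.034], [0.032, 0.015], [0.088, 0.018], [0.096, 0.022], [0.104, 0.025], [0.112, 0.029], [0.12, 0.03], [0.128, 0.034], [0.136, 0.037], [0.144, 0.04], [0.16, 0.05], [0.168, 0.052], [0.176, 0.056], [0.184, 0.058], [0.192, 0.06], [0.2, 0.062], [0.208, 0.063], [0.216, 0.063], [0.224, 0.065], [0.232, 0.066], [0.24, 0.067]]
```

```bash
cat > fit2.py <<'E'
from fit import *
def fit(c,z=.042,win=(.43,.68,.08,.26),smax=95):
    P=rays(c); d=P-np.array(c['xyz']); Q=np.array(c['xyz'])+d*((z-c['xyz'][2])/d[...,2])[...,None]
    hsv=cv2.cvtColor(c['frame'],cv2.COLOR_BGR2HSV)
    w=(Q[...,0]>win[0])&(Q[...,0]<win[1])&(Q[...,1]>win[2])&(Q[...,1]<win[3])
    m=w&(hsv[...,1]<smax)&(hsv[...,2]>80)
    br=w&(hsv[...,0]>18)&(hsv[...,0]<32)&(hsv[...,1]>140)&(hsv[...,2]>140)
    q=Q[m][:,:2]; yaw=-.25
    for _ in range(6):
        e=np.array([np.cos(yaw),np.sin(yaw)]); f=np.array([-e[1],e[0]])
        a=q@e; b=q@f; A=[];B=[];W=[]
        for x in np.arange(a.min()+.02,a.max()-.01,.008):
            k=(a>=x)&(a<x+.008)
            if k.sum()>3 and np.ptp(b[k])>.015: A.append(x+.004);B.append((b[k].min()+b[k].max())/2);W.append(np.ptp(b[k]))
        p=np.polyfit(A,B,1); yaw+=np.arctan(p[0])
    bow=a.min(); at=lambda x: e*(bow+x)+f*np.polyval(p,bow+x)
    print('yaw',yaw,'len',np.ptp(a),'bow',at(0),'grip',at(.115),'res',np.std(np.array(B)-np.polyval(p,A)))
    if br.any(): print('brass',br.sum(),Q[br].mean(0),'along',(Q[br][:,:2]@e-bow).mean(), (Q[br][:,:2]@e-bow).min(),(Q[br][:,:2]@e-bow).max())
    return np.c_[np.array(A)-bow,W]
E
python3 - <<'E'
from fit2 import *
for n in('top0','scene0'):
    print(n); r=fit(load(n)); print(np.round(r[-5:],3).tolist())
# heights: two-view triangulation of bow & tips
t,s=load('top0'),load('scene0')
for nm,a,b in(('bow',(221.5,307.5),(526.,0)),):pass
# spigot: circle top (top view) and clay circles
P=cloud(t); m=(P[...,2]>.150)&(P[...,2]<.165)&(P[...,1]<0)&(P[...,1]>-.4)
v,u=np.nonzero(m); cnt=np.c_[u,v].astype(np.float32)
(cx,cy),r=cv2.minEnclosingCircle(cnt); p=onz(t,u.mean(),v.mean(),.157); print('spigot top px',u.mean(),v.mean(),r,p, 'diam',2*r*(t['xyz'][2]-.157)/t['fx'])
P2=cloud(s); m2=(P2[...,2]>.15)&(P2[...,2]<.165)&(P2[...,1]<0)&(P2[...,1]>-.4)
v2,u2=np.nonzero(m2); print(u2.min(),u2.max(),v2.min(),v2.max(),onz(s,u2.mean(),v2.mean(),.157), tri(t,(u.mean(),v.mean()),s,(u2.mean(),v2.mean())))
# planter circle from cloud, top rim
for n,PP in(('t',P),('s',P2)):
    k=(PP[...,2]>.129)&(PP[...,2]<.139)&(PP[...,1]<-.05)&(PP[...,1]>-.3)&(PP[...,0]>.525)
    q=PP[k]; A=np.c_[2*q[:,:2],np.ones(len(q))]; x=np.linalg.lstsq(A,(q[:,:2]**2).sum(1),rcond=None)[0]; print('planter',x[:2],np.sqrt(x[2]+x[:2]@x[:2]))
    k=(PP[...,2]>.112)&(PP[...,2]<.122)&(PP[...,1]<-.05)&(PP[...,1]>-.3)&(PP[...,0]<.545)
    q=PP[k]; (c,d),r=cv2.minEnclosingCircle(q[:,:2].astype(np.float32)); print('stump',c,d,r,len(q))
E
```

```text
top0
yaw -0.2794007745191986 len 0.1957229223871449 bow [0.44752045 0.20290382] grip [0.55806085 0.17118915] res 0.00024182495205817198
brass 145 [0.51348616 0.18086234 0.042     ] along 0.069486217149004 0.06226940684795834 0.07657983676658925
[[0.152, 0.068], [0.16, 0.072], [0.168, 0.073], [0.176, 0.075], [0.184, 0.072]]
scene0
yaw -0.2731009201712811 len 0.20388256175349978 bow [0.44988716 0.20068328] grip [0.56062516 0.16966562] res 0.0006602015543520797
brass 101 [0.51328208 0.17796114 0.042     ] along 0.06717403273463891 0.05657165846183293 0.07465552871630982
[[0.16, 0.068], [0.168, 0.071], [0.176, 0.073], [0.184, 0.072], [0.192, 0.072]]
spigot top px 443.52713178294573 272.8837209302326 6.576573371887207 [ 0.50680557 -0.17507936  0.157     ] diam 0.020931745140550757
206 328 88 199 [ 0.23662027 -0.0893109   0.157     ] (array([ 0.50005253, -0.08956249,  0.29372023]), np.float64(0.09535073723205921))
planter [ 0.59727104 -0.14093127] 0.04842599103890635
stump 0.5148799419403076 -0.1660585105419159 0.044768210500478745 938
planter [ 0.60095882 -0.1426531 ] 0.04851660846558391
stump 0.28077301383018494 -0.1284750998020172 0.2639852464199066 407
```

>>> {"fn": "jog_arm", "kwargs": {
  "series": [
    [[36, -30, 0, 0, 0, 0, 85], [36, -30, 0, 0, 0, 0, 85], [36, -30, 0, 0, 0, 0, 85], [36, -30, 0, 0, 0, 0, 85], [36, -30, 0, 0, 0, 0, 85], [36, -30, 0, 0, 0, 0, 85], [36, -30, 0, 0, 0, 0, 85], [36, -30, 0, 0, 0, 0, 85], [36, -30, 0, 0, 0, 0, 85], [36, -30, 0, 0, 0, 0, 85]]
  ]
}}

```text
time_s: 1.1
eef_pos: [0.4446, -0.0861, 0.2312]
eef_rot: [0.0, 0.974, 0.226, 0.0]
wrist_force: [0.4, -0.6, 1.1]
opening: 0.994
grasp_force: 0.0
```

>>> {"fn": "jog_arm", "kwargs": {
  "series": [
    [[36, -30, 0, 0, 0, 0, 85], [36, -30, 0, 0, 0, 0, 85], [36, -30, 0, 0, 0, 0, 85], [36, -30, 0, 0, 0, 0, 85], [36, -30, 0, 0, 0, 0, 85], [0, 0, 0, 0, 0, 0.147, 85], [0, 0, 0, 0, 0, 0.147, 85], [0, 0, 0, 0, 0, 0.147, 85], [0, 0, 0, 0, 0, 0.147, 85], [0, 0, 0, 0, 0, 0.146, 85]]
  ]
}}

```text
time_s: 2.1
eef_pos: [0.5394, 0.1261, 0.2307]
eef_rot: [0.0, 0.99, -0.141, -0.001]
wrist_force: [0.8, -0.6, 0.5]
opening: 0.998
grasp_force: 0.0
```

Run:
```python
from h import *
c=snap('wrist','w1'); o=ctrl.get_obs(); print(o['time_s'],o['eef_pos'],o['eef_rot'],o['q'],c['xyz'],np.round(rot(c),3).tolist(),c['fx'])
```

```text
2.15 [0.53942717 0.12606203 0.23075789] [ 1.01381981e-04  9.89483739e-01 -1.44643173e-01 -5.21707969e-04] [ 1.53092870e-02  1.35275183e-01  1.66011884e+00 -3.43019340e-05
  1.34726104e+00  1.87641796e+00] [0.6091221  0.10527049 0.3728131 ] [[-0.28, -0.92, -0.275], [-0.96, 0.269, 0.079], [0.001, 0.286, -0.958]] 344.4729682648729
```

View pics/w1.png

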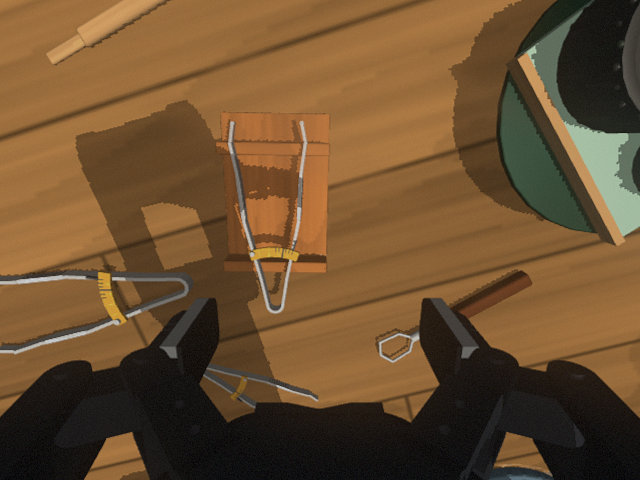

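The wrist picture shows the calipers on the rest, with the bow at (275,310), the tips at (232,123) and (302,123), and darker plates near (241,193) and (299,195).

Run:
```python
from fit2 import *
c=load('w1'); r=fit(c); print(np.round(r,3).tolist())
for z in (.042,):
  for u,v in((275,311),(232,122),(302,122),(241,193),(299,195)): print(u,v,onz(c,u,v,z).round(4), dep(c,u,v).round(4))
t=load('top0'); print('tri bow',tri(c,(275,312),t,(221.5,308.)),'tips',tri(c,(232,121),t,(234.4,202.9)),tri(c,(302,121.5),t,(267.1,211.5)))
a=cv2.resize(c['frame'][105:325,210:340],None,fx=2.7,fy=2.7,interpolation=cv2.INTER_CUBIC)
cv2.imwrite('pics/crop2.png',a)
```

```text
yaw -0.28168920895724636 len 0.19446689519608024 bow [0.44902014 0.2009857 ] grip [0.55948767 0.16901816] res 0.0005465069429879732
brass 405 [0.51311957 0.17991776 0.042     ] along 0.06742954227458377 0.06018500991166986 0.0741796820927007
[[0.024, 0.025], [0.032, 0.028], [0.04, 0.032], [0.048, 0.035], [0.056, 0.039], [0.064, 0.042], [0.072, 0.045], [0.08, 0.049], [0.088, 0.053], [0.096, 0.056], [0.104, 0.058], [0.112, 0.06], [0.12, 0.061], [0.128, 0.063], [0.136, 0.063], [0.144, 0.064], [0.152, 0.066], [0.16, 0.069], [0.168, 0.072], [0.176, 0.073], [0.184, 0.071]]
275 311 [0.4512 0.1999 0.042 ] [0.4502 0.2005 0.0399]
232 122 [0.6437 0.1772 0.042 ] [0.644  0.1778 0.0393]
302 122 [0.6259 0.1161 0.042 ] [0.626  0.1162 0.0385]
241 193 [0.5804 0.1915 0.042 ] [0.5803 0.1917 0.0411]
299 195 [0.5629 0.1384 0.042 ] [0.5628 0.1385 0.0412]
tri bow (array([0.44924408, 0.20062758, 0.04033454]), np.float64(0.00020893555118103917)) tips (array([0.64825649, 0.18450659, 0.00907902]), np.float64(0.0010741098184389021)) (array([0.62523659, 0.11657597, 0.05030743]), np.float64(0.00213196705857371))
```

View pics/crop2.png

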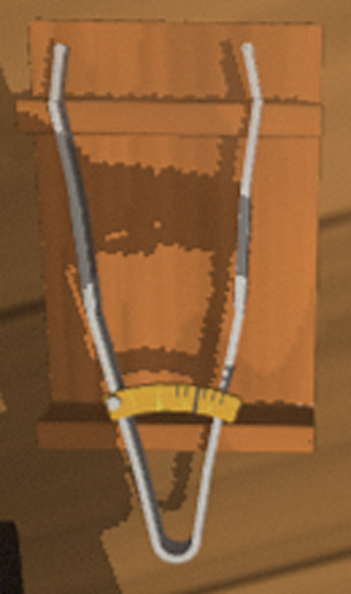

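>>> {"fn": "jog_arm", "kwargs": {
  "series": [
    [[7, -24, 0, 0, 0, -0.009, 85], [6, -24, 0, 0, 0, 0, 85], [0, 0, 30, 0, 0, 0, 85], [0, 0, 30, 0, 0, 0, 85], [0, 0, 30, 0, 0, 0, 85], [0, 0, 30, 0, 0, 0, 85], [0, 0, 20, 0, 0, 0, 85], [0, 0, 0, 0, 0, 0, 85], [0, 0, 0, 0, 0, 0, 85], [0, 0, 0, 0, 0, 0, 85]]
  ]
}}

```text
time_s: 3.15
eef_pos: [0.5664, 0.1688, 0.0929]
eef_rot: [-0.0, 0.991, -0.133, 0.001]
wrist_force: [0.5, 0.4, 0.6]
opening: 0.993
grasp_force: 0.0
```

Run:
```python
from fit2 import *
c=snap('wrist','w2'); o=ctrl.get_obs(); print(o['time_s'],o['eef_pos'],R.from_quat(np.roll(o['eef_rot'],-1)).as_matrix().round(4).tolist())
w=load('w1'); 
for v in (154,163,261,268): print(v,onz(w,275,v,.03).round(4))
r=fit(c); print(np.round(r,3).tolist())
cv2.imwrite('pics/w2s.png',c['frame'])
```

```text
3.2 [0.56649295 0.16882753 0.09307902] [[0.9644, -0.2643, 0.0029], [-0.2643, -0.9644, 0.0003], [0.0028, -0.001, -1.0]]
154 [0.6058 0.1501 0.03  ]
163 [0.5977 0.1528 0.03  ]
261 [0.5013 0.1848 0.03  ]
268 [0.4938 0.1873 0.03  ]
yaw -0.10170497042933517 len 0.18039280114319656 bow [0.46313218 0.17274294] grip [0.57753792 0.16106703] res 0.011158554166469796
brass 929 [0.51231584 0.18020733 0.042     ] along 0.04817164559074713 0.03652395406090192 0.05612962294607221
[[0.024, 0.115], [0.032, 0.12], [0.04, 0.038], [0.048, 0.047], [0.056, 0.049], [0.064, 0.051], [0.072, 0.102], [0.08, 0.058], [0.088, 0.06], [0.096, 0.062], [0.104, 0.063], [0.112, 0.064], [0.12, 0.065], [0.128, 0.067], [0.136, 0.069], [0.144, 0.072], [0.152, 0.072], [0.16, 0.072], [0.168, 0.071]]
```

View pics/w2.png

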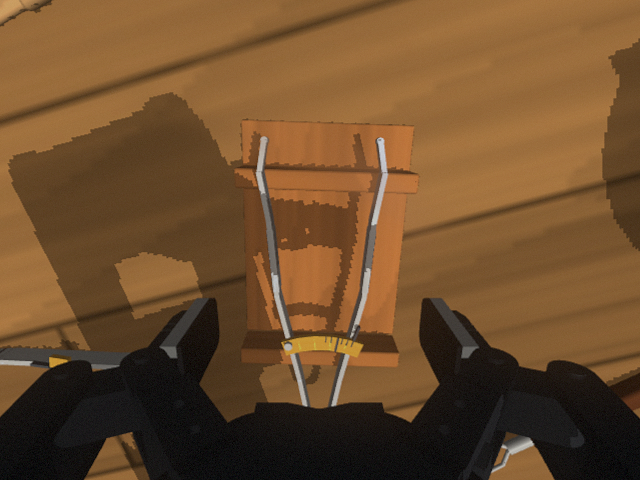

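>>> {"fn": "jog_arm", "kwargs": {
  "series": [
    [[0, 0, 20, 0, 0, 0.013, 85], [0, 0, 20, 0, 0, 0, 85], [0, 0, 20, 0, 0, 0, 85], [0, 0, 15, 0, 0, 0, 85], [0, 0, 4, 0, 0, 0, 85], [0, 0, 0, 0, 0, 0, 85], [0, 0, 0, 0, 0, 0, 75], [0, 0, 0, 0, 0, 0, 70], [0, 0, 0, 0, 0, 0, 66], [0, 0, 0, 0, 0, 0, 64]]
  ]
}}

```text
time_s: 4.2
eef_pos: [0.5656, 0.1688, 0.0128]
eef_rot: [-0.0, 0.99, -0.14, 0.0]
wrist_force: [-0.5, 0.1, -0.1]
opening: 0.75
grasp_force: 0.0
```

>>> {"fn": "jog_arm", "kwargs": {
  "series": [
    [[0, 0, 0, 0, 0, 0, 61], [0, 0, 0, 0, 0, 0, 58], [0, 0, 0, 0, 0, 0, 55], [0, 0, 0, 0, 0, 0, 52], [0, 0, 0, 0, 0, 0, 50], [0, 0, 0, 0, 0, 0, 48], [0, 0, 0, 0, 0, 0, 46], [0, 0, 0, 0, 0, 0, 45], [0, 0, 0, 0, 0, 0, 45], [0, 0, 0, 0, 0, 0, 45]]
  ]
}}

```text
time_s: 5.2
eef_pos: [0.567, 0.1691, 0.0144]
eef_rot: [-0.001, 0.99, -0.14, 0.002]
wrist_force: [-1.6, 0.4, 12.2]
opening: 0.533
grasp_force: 15.1
```

Run:
```python
from fit2 import *
c=snap('wrist','w3'); t=snap('top','top3'); o=ctrl.get_obs(); print(o['time_s'],o['eef_pos'],o['opening'],o['opening']*85.4,o['grasp_force'],o['wrist_force'],o['torque'])
a=cv2.resize(c['frame'][60:400,180:460],None,fx=1.75,fy=1.75,interpolation=cv2.INTER_CUBIC)
cv2.imwrite('pics/c3.png',a)
r=fit(t)
```

```text
5.3 [0.56705845 0.16911227 0.01442711] 0.5304199477363074 45.29786353668066 15.147663652896881 [-1.46782468  0.02381279 12.17101879] [0.16554645 0.23468279 0.03384604]
yaw 0.04665618646264353 len 0.24757190680840557 bow [0.43025193 0.19111656] grip [0.54512679 0.19648007] res 0.010983946299933503
```

View pics/c3.png

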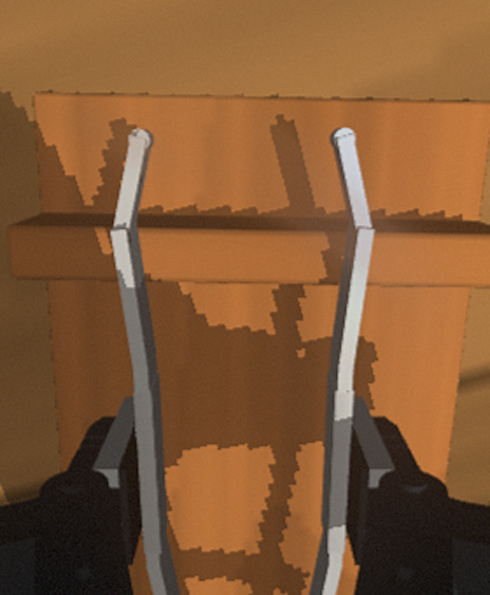

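>>> {"fn": "jog_arm", "kwargs": {
  "series": [
    [[0, 0, -2, 0, 0, 0, 45], [0, 0, -5, 0, 0, 0, 45], [0, 0, -10, 0, 0, 0, 45], [0, 0, -20, 0, 0, 0, 45], [0, 0, -30, 0, 0, 0, 45], [0, 0, -30, 0, 0, 0, 45], [0, 0, -30, 0, 0, 0, 45], [0, 0, -30, 0, 0, 0, 45], [0, 0, -20, 0, 0, 0, 45], [0, 0, -10, 0, 0, 0, 45]]
  ]
}}

```text
time_s: 6.3
eef_pos: [0.5662, 0.1688, 0.2021]
eef_rot: [-0.0, 0.99, -0.14, 0.002]
wrist_force: [0.2, 0.2, -1.7]
opening: 0.532
grasp_force: 11.8
```

Run:
```python
from fit2 import *
c=snap('wrist','w4'); t=snap('top','t4'); s=snap('scene','s4'); o=ctrl.get_obs(); print(o['time_s'],o['eef_pos'],o['opening'],o['opening']*85.4,o['grasp_force'],o['wrist_force'],o['torque'])
a=cv2.resize(c['frame'][100:280,220:420],(500,450),interpolation=cv2.INTER_CUBIC)
b=cv2.resize(s['frame'][130:330,340:460],(300,450),interpolation=cv2.INTER_CUBIC)
cv2.imwrite('pics/c4.png',np.hstack([a,b]))
Rm=R.from_quat(np.roll(o['eef_rot'],-1)).as_matrix(); print(Rm.round(4).tolist())
# caliper points in tool frame from wrist depth
P=(cloud(c)-o['eef_pos'])@Rm
m=(P[...,2]>-.04)&(P[...,2]<-.005)&(P[...,0]>.02)&(abs(P[...,1])<.05)
q=P[m]; print(len(q))
for x in np.arange(.02,.1,.006):
    for sg in(1,-1):
        k=(q[:,0]>x)&(q[:,0]<x+.006)&(q[:,1]*sg>0)
        if k.sum()>3: print(round(x,3),sg,k.sum(),'y',q[k,1].min().round(4),q[k,1].max().round(4),'z',np.percentile(q[k,2],[5,50]).round(4))
```

```text
6.45 [0.56515467 0.16868069 0.19933238] 0.5271787892966513 45.021068605934026 11.7534439265728 [-0.18626954  0.26702579 -0.97148497] [-0.03666359 -0.02575488 -0.04712135]
[[0.9607, -0.2776, 0.0003], [-0.2776, -0.9607, 0.0], [0.0003, -0.0001, -1.0]]
4412
0.02 1 235 y 0.0187 0.0229 z [-0.0307 -0.0295]
0.02 -1 237 y -0.0227 -0.0187 z [-0.0306 -0.0292]
0.026 1 216 y 0.0191 0.0226 z [-0.0306 -0.0295]
0.026 -1 226 y -0.023 -0.0193 z [-0.0308 -0.0294]
0.032 1 236 y 0.0196 0.0232 z [-0.0308 -0.0294]
0.032 -1 238 y -0.0234 -0.0197 z [-0.0305 -0.0294]
0.038 1 246 y 0.0201 0.0238 z [-0.0307 -0.0296]
0.038 -1 250 y -0.024 -0.0203 z [-0.0308 -0.0294]
0.044 1 255 y 0.0208 0.0245 z [-0.0309 -0.0294]
0.044 -1 259 y -0.0244 -0.0209 z [-0.031  -0.0294]
0.05 1 268 y 0.0213 0.0251 z [-0.0308 -0.0296]
0.05 -1 273 y -0.0253 -0.0215 z [-0.0306 -0.0294]
0.056 1 229 y 0.0204 0.025 z [-0.0298 -0.0278]
0.056 -1 228 y -0.0253 -0.0206 z [-0.0292 -0.0278]
0.062 1 228 y 0.0188 0.0233 z [-0.029  -0.0278]
0.062 -1 231 y -0.0238 -0.0191 z [-0.029  -0.0278]
0.068 1 248 y 0.017 0.0217 z [-0.0291 -0.0277]
0.068 -1 254 y -0.0221 -0.0173 z [-0.0289 -0.0276]
0.074 1 32 y 0.0174 0.0205 z [-0.0277 -0.0267]
0.074 -1 23 y -0.0207 -0.0179 z [-0.0277 -0.0269]
```

View pics/c4.png

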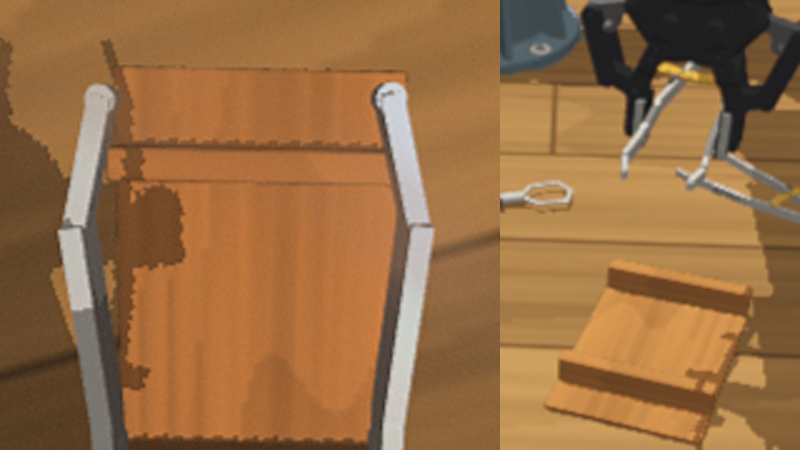

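>>> {"fn": "jog_arm", "kwargs": {
  "series": [
    [[-1, 15, 0, 0, 0, 0, 44.5], [-3, 30, 0, 0, 0, 0, 44], [-3, 38, 0, 0, 0, 0, 44], [-4, 42, 0, 0, 0, 0, 44], [-4, 44, 0, 0, 0, 0, 44], [-4, 44, 0, 0, 0, 0, 44], [-4, 44, 0, 0, 0, 0, 44], [-3, 40, 0, 0, 0, 0, 44], [-3, 32, 0, 0, 0, 0, 44], [-1, 18, 0, 0, 0, 0, 44]]
  ]
}}

```text
time_s: 7.45
eef_pos: [0.4376, -0.1584, 0.1977]
eef_rot: [-0.0, 0.99, -0.141, -0.001]
wrist_force: [1.0, -0.3, -1.6]
opening: 0.521
grasp_force: 12.7
```

>>> {"fn": "jog_arm", "kwargs": {
  "series": [
    [[0, 0, 0, 0, 0, 0, 44], [0, 0, 0, 0, 0, 0, 44], [0, 0, 0, 0, 0, 0, 44], [0, 0, 0, 0, 0, 0, 44], [0, 0, 0, 0, 0, 0, 44], [0, 0, 0, 0, 0, 0, 44], [0, 0, 0, 0, 0, 0, 44], [0, 0, 0, 0, 0, 0, 44], [0, 0, 0, 0, 0, 0, 44], [0, 0, 0, 0, 0, 0, 44]]
  ]
}}

```text
time_s: 8.45
eef_pos: [0.4401, -0.1563, 0.1993]
eef_rot: [-0.0, 0.99, -0.14, 0.0]
wrist_force: [0.1, -0.3, 0.2]
opening: 0.52
grasp_force: 12.7
```

```bash
cat > meas.py <<'E'
from h import *
def meas(tag):
    c=snap('wrist',tag); o=ctrl.get_obs(); print(o['time_s'],o['eef_pos'],o['opening']*85.4,o['grasp_force'],o['wrist_force'])
    Rm=R.from_quat(np.roll(o['eef_rot'],-1)).as_matrix(); print(Rm.round(4).tolist())
    W=cloud(c); P=(W-o['eef_pos'])@Rm
    cal=(P[...,2]>-.034)&(P[...,2]<-.020)&(P[...,0]>.02)&(P[...,0]<.09)&(abs(P[...,1])>.014)&(abs(P[...,1])<.035)&(c['frame'].max(2)>75)
    q=P[cal]
    for x in (.02,.03,.04,.048,.06,.064,.068,.072,.074):
        l=[q[(abs(q[:,0]-x)<.002)&(q[:,1]*s>0)] for s in(-1,1)]
        if min(map(len,l))>2: print(x,'in',l[0][:,1].max().round(4),l[1][:,1].min().round(4),'gap',(l[1][:,1].min()-l[0][:,1].max()).round(4),'z',[np.median(a[:,2]).round(4) for a in l])
    print('xmax',[q[q[:,1]*s>0][:,0].max().round(4) for s in(-1,1)])
    sp=(W[...,2]>.152)&(W[...,2]<.162)&(W[...,0]>.47)&(W[...,0]<.55)&(W[...,1]>-.21)&(W[...,1]<-.14)&(c['frame'].max(2)<130)
    v,u=np.nonzero(sp); w=W[sp]; k=P[sp]
    print('spigot top n',len(w),'world',w.mean(0).round(4),np.median(w[:,2]).round(4),'tool min/max',k.min(0).round(4),k.max(0).round(4),'centre',((k.min(0)+k.max(0))/2).round(4)); return c,W,P
E
python3 - <<'E'
from meas import *
c,W,P=meas('w5'); cv2.imwrite('pics/c5.png',cv2.resize(c['frame'][60:420,120:520],(660,594)))
E
```

```text
8.5 [ 0.44010724 -0.15635247  0.19927975] 44.39995350007902 12.726324051618576 [-0.63307161 -0.24558907 -0.80377602]
[[0.9607, -0.2776, 0.0], [-0.2776, -0.9607, 0.0], [0.0, -0.0, -1.0]]
0.02 in -0.0178 0.0186 gap 0.0364 z [np.float64(-0.0267), np.float64(-0.0267)]
0.03 in -0.0186 0.0191 gap 0.0378 z [np.float64(-0.0269), np.float64(-0.0267)]
0.04 in -0.0194 0.02 gap 0.0394 z [np.float64(-0.0269), np.float64(-0.0267)]
0.048 in -0.0202 0.0206 gap 0.0408 z [np.float64(-0.0267), np.float64(-0.0266)]
0.06 in -0.0194 0.0198 gap 0.0392 z [np.float64(-0.0248), np.float64(-0.0247)]
0.064 in -0.0183 0.0188 gap 0.0371 z [np.float64(-0.0248), np.float64(-0.025)]
0.068 in -0.0173 0.0178 gap 0.0351 z [np.float64(-0.0247), np.float64(-0.0248)]
0.072 in -0.0162 0.0166 gap 0.0329 z [np.float64(-0.0243), np.float64(-0.0245)]
0.074 in -0.0162 0.0166 gap 0.0329 z [np.float64(-0.024), np.float64(-0.0241)]
xmax [np.float64(0.074), np.float64(0.074)]
spigot top n 658 world [ 0.5072 -0.1747  0.1565] 0.1565 tool min/max [ 0.0602 -0.0082  0.0408] [0.0797 0.0111 0.0448] centre [0.0699 0.0015 0.0428]
```

View pics/c5.png

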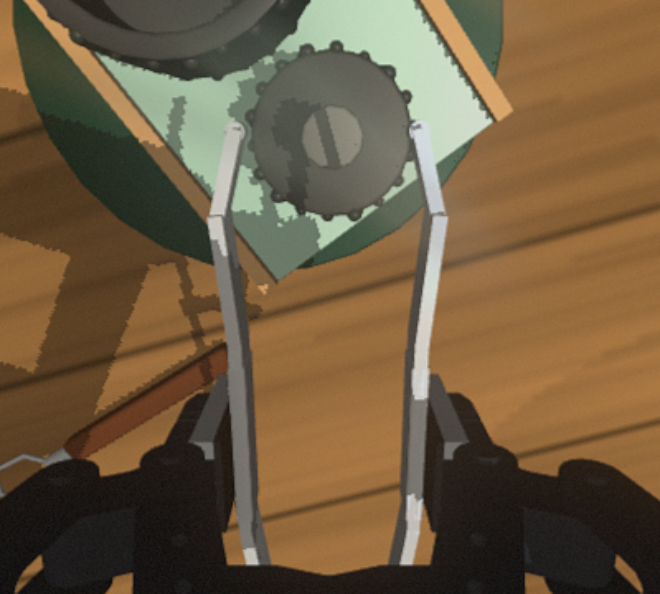

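The crop shows the squeezed tips at crop pixels (236,130) and (418,128), with the spigot top at (332,136) between them and slightly right of centre. I'll correct for that, lower partway and measure again.

>>> {"fn": "jog_arm", "kwargs": {
  "series": [
    [[-1.8, 1.3, 0, 0, 0, 0, 43.6], [0, 0, 5, 0, 0, 0, 43.6], [0, 0, 10, 0, 0, 0, 43.6], [0, 0, 10, 0, 0, 0, 43.6], [0, 0, 8, 0, 0, 0, 43.6], [0, 0, 2, 0, 0, 0, 43.6], [0, 0, 0, 0, 0, 0, 43.6], [0, 0, 0, 0, 0, 0, 43.6], [0, 0, 0, 0, 0, 0, 43.6], [0, 0, 0, 0, 0, 0, 43.6]]
  ]
}}

```text
time_s: 9.5
eef_pos: [0.4383, -0.1572, 0.1647]
eef_rot: [0.0, 0.99, -0.14, 0.0]
wrist_force: [0.9, -0.3, -1.2]
opening: 0.515
grasp_force: 13.1
```

Run:
```python
from meas import *
c,W,P=meas('w6')
```

```text
9.55 [ 0.438254   -0.1572204   0.16465422] 43.83286961981934 13.142656087875366 [-0.16941485  0.11048119 -0.2675405 ]
[[0.9607, -0.2775, 0.0006], [-0.2775, -0.9607, -0.0004], [0.0007, 0.0002, -1.0]]
0.02 in -0.0177 0.0184 gap 0.0361 z [np.float64(-0.0267), np.float64(-0.0266)]
0.03 in -0.0182 0.019 gap 0.0372 z [np.float64(-0.0266), np.float64(-0.0267)]
0.04 in -0.0193 0.0199 gap 0.0392 z [np.float64(-0.0267), np.float64(-0.0267)]
0.048 in -0.0199 0.0206 gap 0.0404 z [np.float64(-0.0265), np.float64(-0.0267)]
0.06 in -0.019 0.0196 gap 0.0386 z [np.float64(-0.0247), np.float64(-0.0249)]
0.064 in -0.0181 0.0185 gap 0.0366 z [np.float64(-0.0246), np.float64(-0.0248)]
0.068 in -0.017 0.0174 gap 0.0344 z [np.float64(-0.0248), np.float64(-0.0248)]
0.072 in -0.0159 0.0162 gap 0.0321 z [np.float64(-0.0243), np.float64(-0.0245)]
0.074 in -0.0159 0.0162 gap 0.0321 z [np.float64(-0.0241), np.float64(-0.024)]
xmax [np.float64(0.074), np.float64(0.074)]
spigot top n 719 world [ 0.5073 -0.1758  0.1564] 0.1564 tool min/max [ 0.0616 -0.0095  0.0064] [0.0812 0.0101 0.0108] centre [0.0714 0.0003 0.0086]
```

>>> {"fn": "jog_arm", "kwargs": {
  "series": [
    [[0, 0, 4, 0, 0, 0, 43.6], [0, 0, 7, 0, 0, 0, 43.6], [0, 0, 8, 0, 0, 0, 43.6], [0, 0, 8, 0, 0, 0, 43.6], [0, 0, 8, 0, 0, 0, 43.6], [0, 0, 6, 0, 0, 0, 43.6], [0, 0, 4, 0, 0, 0, 43.6], [0, 0, 2, 0, 0, 0, 43.6], [0, 0, 1.5, 0, 0, 0, 43.6], [0, 0, 0, 0, 0, 0, 43.6]]
  ]
}}

```text
time_s: 10.55
eef_pos: [0.4381, -0.1571, 0.1158]
eef_rot: [0.0, 0.99, -0.14, 0.0]
wrist_force: [0.9, 0.7, -0.2]
opening: 0.512
grasp_force: 13.1
```

Run:
```python
from meas import *
c,W,P=meas('w7'); s=snap('scene','s7')
cv2.imwrite('pics/c7.png',np.hstack([cv2.resize(c['frame'][60:420,140:500],(400,400)),cv2.resize(s['frame'][120:320,130:330],(400,400),interpolation=cv2.INTER_CUBIC)]))
```

```text
10.6 [ 0.43815899 -0.15715648  0.11596504] 43.54604395199178 13.141065090894699 [ 0.10488466  0.54817717 -0.18066739]
[[0.9607, -0.2775, 0.0003], [-0.2775, -0.9607, -0.0002], [0.0003, 0.0001, -1.0]]
0.02 in -0.0176 0.0184 gap 0.0361 z [np.float64(-0.0267), np.float64(-0.0267)]
0.03 in -0.0182 0.019 gap 0.0372 z [np.float64(-0.0264), np.float64(-0.0266)]
0.04 in -0.0193 0.0198 gap 0.0391 z [np.float64(-0.0265), np.float64(-0.0267)]
0.048 in -0.02 0.0205 gap 0.0405 z [np.float64(-0.0263), np.float64(-0.0265)]
0.06 in -0.019 0.0194 gap 0.0384 z [np.float64(-0.0245), np.float64(-0.0247)]
0.064 in -0.0179 0.0185 gap 0.0364 z [np.float64(-0.0245), np.float64(-0.0246)]
0.068 in -0.0169 0.0175 gap 0.0344 z [np.float64(-0.0245), np.float64(-0.0246)]
0.072 in -0.0158 0.0163 gap 0.0321 z [np.float64(-0.0239), np.float64(-0.0242)]
0.074 in -0.0158 0.0164 gap 0.0323 z [np.float64(-0.0236), np.float64(-0.0238)]
xmax [np.float64(0.0739), np.float64(0.0739)]
spigot top n 1886 world [ 0.5075 -0.1742  0.1564] 0.1565 tool min/max [ 0.0616 -0.0095 -0.0429] [ 0.0815  0.0101 -0.0381] centre [ 0.0716  0.0003 -0.0405]
```

View pics/c7.png

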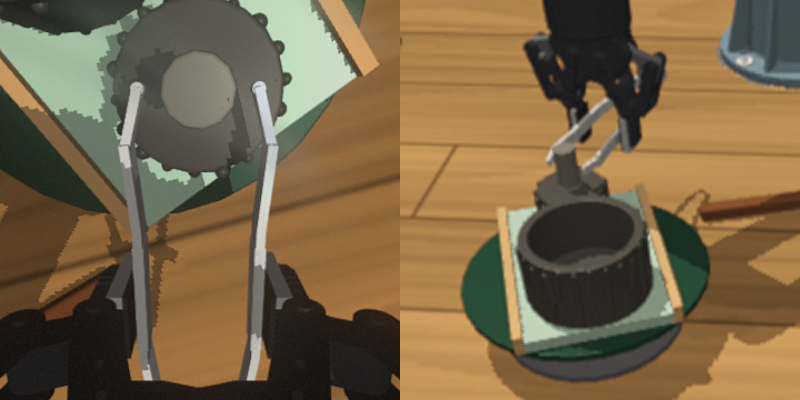

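The spigot stands centred between the tips, which are level and halfway up it: in the left half of the crop the tips are at (137,90) and (260,88), and the spigot is at (199,90). Now I'll hold still.

>>> {"fn": "jog_arm", "kwargs": {
  "series": [
    [[0, 0, 0, 0, 0, 0, 43.6], [0, 0, 0, 0, 0, 0, 43.6], [0, 0, 0, 0, 0, 0, 43.6], [0, 0, 0, 0, 0, 0, 43.6], [0, 0, 0, 0, 0, 0, 43.6], [0, 0, 0, 0, 0, 0, 43.6], [0, 0, 0, 0, 0, 0, 43.6], [0, 0, 0, 0, 0, 0, 43.6], [0, 0, 0, 0, 0, 0, 43.6], [0, 0, 0, 0, 0, 0, 43.6]]
  ]
}}

```text
time_s: 11.65
eef_pos: [0.438, -0.1571, 0.1158]
eef_rot: [0.0, 0.99, -0.14, 0.0]
wrist_force: [0.5, 1.0, -1.2]
opening: 0.514
grasp_force: 13.1
```

>>> {"fn": "jog_arm", "kwargs": {
  "series": [
    [[0, 0, 0, 0, 0, 0, 43.6], [0, 0, 0, 0, 0, 0, 43.6], [0, 0, 0, 0, 0, 0, 43.6], [0, 0, 0, 0, 0, 0, 43.6], [0, 0, 0, 0, 0, 0, 43.6], [0, 0, 0, 0, 0, 0, 43.6], [0, 0, 0, 0, 0, 0, 43.6], [0, 0, 0, 0, 0, 0, 43.6], [0, 0, 0, 0, 0, 0, 43.6], [0, 0, 0, 0, 0, 0, 43.6]]
  ]
}}

```text
time_s: 12.65
eef_pos: [0.438, -0.1571, 0.1158]
eef_rot: [-0.0, 0.99, -0.14, -0.0]
wrist_force: [0.3, 0.8, -0.7]
opening: 0.508
grasp_force: 13.1
```

>>> {"fn": "jog_arm", "kwargs": {
  "series": [
    [[0, 0, 0, 0, 0, 0, 43.6], [0, 0, 0, 0, 0, 0, 43.6], [0, 0, 0, 0, 0, 0, 43.6], [0, 0, 0, 0, 0, 0, 43.6], [0, 0, 0, 0, 0, 0, 43.6], [0, 0, 0, 0, 0, 0, 43.6], [0, 0, 0, 0, 0, 0, 43.6], [0, 0, 0, 0, 0, 0, 43.6], [0, 0, 0, 0, 0, 0, 43.6], [0, 0, 0, 0, 0, 0, 43.6]]
  ]
}}

```text
time_s: 13.65
eef_pos: [0.438, -0.1571, 0.1158]
eef_rot: [-0.0, 0.99, -0.14, -0.0]
wrist_force: [-0.8, -0.3, -1.4]
opening: 0.515
grasp_force: 13.1
```

>>> {"fn": "jog_arm", "kwargs": {
  "series": [
    [[0, 0, 0, 0, 0, 0, 43.6], [0, 0, 0, 0, 0, 0, 43.6], [0, 0, 0, 0, 0, 0, 43.6], [0, 0, 0, 0, 0, 0, 43.6], [0, 0, 0, 0, 0, 0, 43.6], [0, 0, 0, 0, 0, 0, 43.6], [0, 0, 0, 0, 0, 0, 43.6], [0, 0, 0, 0, 0, 0, 43.6], [0, 0, 0, 0, 0, 0, 43.6], [0, 0, 0, 0, 0, 0, 43.6]]
  ]
}}

```text
time_s: 14.65
eef_pos: [0.438, -0.1571, 0.1158]
eef_rot: [-0.0, 0.99, -0.14, -0.0]
wrist_force: [1.1, -0.0, -0.5]
opening: 0.513
grasp_force: 13.1
```

Run:
```python
from meas import *
meas('w8')
```

```text
14.7 [ 0.43802796 -0.15708276  0.11579063] 43.62624881639704 13.140200078487396 [ 0.31391007 -0.15146243 -0.96210045]
[[0.9607, -0.2776, 0.0], [-0.2776, -0.9607, 0.0], [0.0, -0.0, -1.0]]
0.02 in -0.0177 0.0184 gap 0.0361 z [np.float64(-0.0267), np.float64(-0.0267)]
0.03 in -0.0184 0.0191 gap 0.0375 z [np.float64(-0.0268), np.float64(-0.0267)]
0.04 in -0.0193 0.0198 gap 0.0391 z [np.float64(-0.0267), np.float64(-0.0269)]
0.048 in -0.0198 0.0205 gap 0.0404 z [np.float64(-0.0264), np.float64(-0.0267)]
0.06 in -0.0191 0.0195 gap 0.0386 z [np.float64(-0.0247), np.float64(-0.0248)]
0.064 in -0.0179 0.0184 gap 0.0363 z [np.float64(-0.0247), np.float64(-0.0248)]
0.068 in -0.017 0.0175 gap 0.0345 z [np.float64(-0.0247), np.float64(-0.0249)]
0.072 in -0.0158 0.0163 gap 0.0322 z [np.float64(-0.0242), np.float64(-0.0245)]
0.074 in -0.0158 0.0163 gap 0.0322 z [np.float64(-0.0241), np.float64(-0.0243)]
xmax [np.float64(0.074), np.float64(0.074)]
spigot top n 1874 world [ 0.5076 -0.1741  0.1564] 0.1564 tool min/max [ 0.0619 -0.0094 -0.0429] [ 0.0815  0.0101 -0.0383] centre [ 0.0717  0.0004 -0.0406]
```

```bash
python3 -c "
from bench import ctrl
print(ctrl.hand_in())"
```

```text
the job is handed in; nothing more can be done
None
```

I handed the job in with the calipers still squeezed and held level around the spigot: tip gap about 32 mm by the wrist camera (I couldn't see the pointer on the arc to check it directly), the spigot centred to about 0.2 mm sideways, halfway up, held still for about 4 s with no sign of touching the clay.

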